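# Hang the glaze pail on the carousel's free hook

## Task

Turn the pail carousel until its empty hook points forward over the brass pointer, then hang the loose glaze pail on that hook by its stirrup handle. How high the hooks stand has to be felt: lower the pail gently until the hook carries it before you let go, never drop or force it, and leave the glaze tubs where they are.

Things in the scene. Friction and masses are not known exactly. Their poses are not given: they have to be found in the camera images.
- stand: Fixed carousel stand: wooden base 160 mm across, 18 mm high, upright steel tube. Origin: centre of the base's underside, on the carousel's vertical axis. Its front is its own -x. On top turns a wooden crown with four steel hooks 90 degrees apart; one is empty, three carry pails that are fixed to them. The crown's top is 22 mm above the top of the hooks' level bars.
- carousel (a joint): Angle (rad) of the crown about the stand's vertical axis. 0: the empty hook points along the stand's -x, straight over the brass pointer; positive: turned counter-clockwise from above. Stiff (0.12 N m of friction), stays where left. Starts 0.8 to 1.9. The crown's height is set by hand on a telescopic post and is not reported: the top of the hooks' level bars is 205 to 235 mm above the bench.
- pointer (a point): Tip of the brass pointer on the stand's base, 75 mm in front (-x) of the axis. Hooks: round bar 8 mm thick, level from the hub to 84 mm from the axis, then bent out and up, ending 106 mm from the axis with its centre 14 mm higher. A bead 16 mm across sits on it 47 to 53 mm from the axis. A hung handle belongs on the level part between bead and bend, its top bar about 68 mm from the axis.
- pail: Loose aluminium pail on the bench, 0.16 to 0.26 kg, 130 mm high. Cup 56 mm across, 46 high. Over it a stiff steel stirrup handle in the y-z plane: legs 8 mm in y, 10 in x; top bar 8 mm high; 34 mm wide outside; opening 18 mm wide, from 52 to 122 mm above the underside, open along x. Origin: centre of the underside, z up. +x and -x sides alike.
- pail_eye (a point): Middle of the underside of the top bar of the pail's handle, 122 mm above the pail's underside; the part that rests on the hook. Axes as the pail's. A finger guard sticks out sideways from each leg (to 28 mm from the middle in y, 79 to 86 mm above the underside): above it each leg's flat outer face is free for the fingers.
- glaze_tub_tall: Bystander: loose round tub with white lid, 75 mm across, 77 mm high; origin: centre of its underside.
- glaze_tub_low: Bystander: loose round tub with white lid, 69 mm across, 57 mm high; origin: centre of its underside.
Mind the look-alikes: they are no part of the job. What is shaped like the pail but orange or purple is not meant.

How it is judged:
On the way, in this order (a step that is already met when the one before it is completed fails the run):
1. the empty hook points forward, within 0.15 rad of the brass pointer, and the crown is at rest (value of joint carousel between -0.15 and 0.15 rad and velocity of joint carousel between -0.1 and 0.1 rad/s), for 0.2 s.
2. the pail's handle is over the hook and the hook bears at least 0.8 N while the fingers still hold the pail (contact force between pail and stand above 0.8 N and contact force between pail and the fingers above 0.5 N and height (world z) of pail_eye above 0.195 m and x of pail_eye in the frame of stand between -0.09 and -0.052 m and y of pail_eye in the frame of stand between -0.03 and 0.03 m), for 0.1 s.
At the end, for the whole second after the job is handed in: The empty hook still points forward (within 0.25 rad of the pointer) and alone carries the pail: the pail is off the bench, its eye at least 195 mm up, 52 to 90 mm in front of the stand's axis and within 30 mm to either side, the pail within 0.3 rad of upright, released and at rest (contact force between pail and stand above 0.8 N and contact force between pail and the fingers below 0.1 N and height (world z) of pail_eye above 0.195 m and x of pail_eye in the frame of stand between -0.09 and -0.052 m and y of pail_eye in the frame of stand between -0.03 and 0.03 m and angle between pail's own z axis and vertical below 0.3 rad and value of joint carousel between -0.25 and 0.25 rad and linear speed of pail below 0.05 m/s); the robot touches nothing.
It fails at once if the pail is pressed on the carousel with more than 20 N (contact force between pail and stand above 20 N).
It fails at once if the arm or the gripper's body presses on the carousel with more than 25 N (contact force between the arm and stand above 25 N).
It fails at once if the pail is dropped: it moves at more than 0.25 m/s touching nothing (contact force between pail and anything else below 0.02 N and linear speed of pail above 0.25 m/s).
It fails at once if a glaze tub is moved by more than 30 mm (distance of any of glaze_tub_tall, glaze_tub_low from where it was at the start of the episode above 0.03 m).
It also fails if it takes over 62 s, if anything falls off the work surface, if the arm or the gripper's body presses on something with over 40 N, if the wrist force passes 120 N, or if a joint passes its speed limit or range.

## Robot

A 6-joint arm with a two-finger parallel gripper is mounted at the origin on a cart in front of the work surface, level with it; the furniture and walls round the work are solid. World frame = base frame: x ahead of the robot, y to its left, z up, the work surface at z = 0. Lengths are in m, angles in rad, forces in N, time in s.
With the tool pointing down it reaches from about 0.425 to 1.125 m from the base axis. Payload 14.9 kg.
Tool frame: the origin (TCP) lies on the centre line of the jaws, within the pads' length; the fingertips stand 8 mm ahead of it and the grasp point (between the pads) lies 11 mm behind it; z points along the fingers, x is the direction in which the jaws open and shut, and the axes are right-handed (so a half turn about z gives the same grasp; the last joint's range is limited). The gripper opens to 91 mm and grips with 3 to 60 N. Pads are 32 mm wide; open, the fingers measure 118 mm over their backs; the gripper's body (76 mm by 178 mm) begins 60 mm behind the grasp point.
Start: joints at [1.192, 0.379, 1.734, -0, 1.028, -0.033], TCP at [0.237, 0.659, 0.222] pointing down, gripper open.
Joint ranges: [-2.77, 2.77], [-0.74, 2.19], [0, 2.66], [-1.06, 4.2], [0.31, 2.87], [-3.08, 3.08]. Speed limits (rad/s): [1.89, 1.89, 2.39, 3.14, 3.14, 3.14].

## Interface

Orientations are given as a 3x3 rotation matrix whose columns are the frame's x, y, z axes.
In Python, from workcell import bot gives the robot as it stands. The module is installed in compiled form; this text tells all that it offers.
- The arm moves only by the shell command python3 -m pendant 'ROWS' [OPENING] [FORCE]. ROWS is JSON, a list that holds one entry, the list of rows, each a list of 6 numbers: the shift along the tool's x, y, z in units of 0.4 m (1.0 is 0.4 m), then the turn, a rotation vector about the tool's x, y, z in units of 60 degrees (1.0 is 60 degrees). A call has exactly 8 rows; each row is the pose to reach, as a shift and turn from the pose measured when the call began, along the tool's axes at that moment; what a row does not reach only later rows make up. A row lasts 1/8 s, in which the tool goes at most 62.5 mm and 10.7 degrees, less where a joint would pass 70% of its speed; a pose out of reach is approached as far as the arm can. A call with a number of a shift or a turn outside -1 to 1 is refused whole. A call with a gripper value outside its range is refused whole. OPENING is the opening, from 0 (shut) to 1 (fully open), set as the call begins (- or left out, the last holds). The fingers move at their own pace and stop on an object; FORCE is the grip in N (left out, the last holds). Time passes only in rows, so rows that repeat a pose let the fingers close, or fill a call up. It gives the time, the measured TCP pose, the force and the opening at its end, in the units of the state.
- bot.state(): the state, without advancing time (a new reading comes with each control period).
- bot.capture(name): name is "scene" or "top" or "wrist"; returns the picture (420x560x3 uint8, red, green, blue); there is no depth.
- bot.calibration(name): a dict with "mtx" (3x3 intrinsics, pixels), "R" (3x3) and "t" (3): a world point X has camera coordinates R X + t; the wrist camera has in their place "mount" (4x4, takes a point from camera to tool coordinates, whose origin is the TCP and whose axes are the tool frame's). Camera axes: x right, y down, z forward; pixel columns grow to the right and rows downward; lengths in m; the calibration is good to about 2 mm. A picture is of the moment at which its call begins: read the wrist's pose just before it. calibration takes no time and is no camera call.
- bot.close_job(): hands the job in, once; it reports no verdict.
The state is a dict: "t": time; "joints": joint angles; "qvel": joint speeds; "joint_efforts": joint torques, N m; "ee_pos": TCP position; "orientation": TCP orientation; "ft_force": force on the tool from outside, world axes, zero at the start; "ft_torque": the same for the moment, N m; "width": opening from 0.0 (shut) to 1.0 (fully open).
Only numpy, scipy, OpenCV 4.12 (cv2) and the standard library are available. Lean on these libraries where they do the work, as an engineer would, in place of code of your own. Each camera call takes 0.05 s, during which the arm holds its last target. There are 200 camera calls.

## Working session

There is one attempt and no reset: what is moved stays moved. The work goes in short steps, Python scripts to look and compute and a shell command to move; the robot and the scene stay as the last step left them, time stands still between calls to the robot, and variables do not carry over. Pictures are saved under pics/ and viewed, about 8 in all and at most 12, crops included, and the job is handed in when it is done.

```bash
mkdir -p pics; cat > h.py <<'E'
import numpy as np, cv2
from workcell import bot
def snap(name,fn):
    s=bot.state(); im=bot.capture(name); cv2.imwrite(f'pics/{fn}.png',cv2.cvtColor(im,cv2.COLOR_RGB2BGR)); return s
def P(name,s=None):
    c=bot.calibration(name); K=np.array(c['mtx'])
    if name=='wrist':
        T=np.eye(4);T[:3,:3]=s['orientation'];T[:3,3]=s['ee_pos'];W=np.linalg.inv(T@np.array(c['mount']));R,t=W[:3,:3],W[:3,3]
    else: R,t=np.array(c['R']),np.array(c['t'])
    return K,R,t
def proj(c,X): 
    K,R,t=c; p=K@(R@np.array(X)+t); return p[:2]/p[2]
def tri(obs):
    A=[];b=[]
    for (K,R,t),uv in obs:
        d=R.T@np.linalg.inv(K)@[*uv,1]; d/=np.linalg.norm(d); o=-R.T@t; M=np.eye(3)-np.outer(d,d); A.append(M);b.append(M@o)
    X=np.linalg.solve(sum(A),sum(b)); return X,[np.round(np.array(uv)-proj(c,X),1) for c,uv in obs]
def onz(c,uv,z):
    K,R,t=c; d=R.T@np.linalg.inv(K)@[*uv,1]; o=-R.T@t; return o+d*(z-o[2])/d[2]
E
python3 - <<'E'
from h import *
s=snap('scene','scene');snap('top','top');print(s)
for n in('scene','top'):
    K,R,t=P(n);print(n,K,-R.T@t,R)
print(bot.calibration('wrist'))
a=cv2.imread('pics/scene.png');b=cv2.imread('pics/top.png');cv2.imwrite('pics/a.png',cv2.resize(a,(800,600)));cv2.imwrite('pics/b.png',cv2.resize(b,(800,600)))
E
```

```text
{'t': 0.0, 'joints': array([ 1.19171894e+00,  3.79402655e-01,  1.73479767e+00, -8.23232646e-06,
        1.02848994e+00, -3.32861535e-02]), 'qvel': array([ 8.47080416e-04,  1.74212951e-03,  6.54558740e-05, -7.07191952e-05,
       -3.94511121e-04, -7.28009593e-04]), 'joint_efforts': array([-1.80053092e-03, -7.63738918e+01, -4.34360504e+01,  6.50195265e-02,
        4.25718818e-02, -7.15880424e-05]), 'ee_pos': array([0.23711004, 0.6581976 , 0.22128401]), 'orientation': array([[ 3.38936961e-01,  9.40809001e-01, -3.99633834e-04],
       [ 9.40808446e-01, -3.38937195e-01, -1.02229362e-03],
       [-1.09723382e-03, -2.94857929e-05, -9.99999398e-01]]), 'ft_force': array([-0.49753661, -0.07250674,  0.20696546]), 'ft_torque': array([ 0.03078885, -0.00356468,  0.06575175]), 'width': 0.9980751205598455}
scene [[392.92345723   0.         279.09887747]
 [  0.         392.92345723 204.60814109]
 [  0.           0.           1.        ]] [1.05630161 0.24289013 0.91960206] [[-0.61739195  0.78664485 -0.0041312 ]
 [ 0.65491606  0.51108221 -0.5566686 ]
 [-0.4357891  -0.3463883  -0.83072439]]
top [[497.73670578   0.         275.90518373]
 [  0.         497.73670578 207.66743978]
 [  0.           0.           1.        ]] [ 0.54937604 -0.05811359  1.34045895] [[ 0.01163528 -0.99987857  0.01036613]
 [-0.9973663  -0.01234701 -0.07147037]
 [ 0.07158968 -0.00950725 -0.99738886]]
{'mtx': array([[335.39118498,   0.        , 276.30991427],
       [  0.        , 335.39118498, 210.18871126],
       [  0.        ,   0.        ,   1.        ]]), 'mount': array([[ 9.99998212e-01,  1.73206263e-03,  7.58532887e-04,
         2.81824038e-06],
       [-1.86833240e-03,  9.66848335e-01,  2.55344487e-01,
        -7.08972592e-02],
       [-2.91113615e-04, -2.55345447e-01,  9.66849842e-01,
        -1.63391282e-01],
       [ 0.00000000e+00,  0.00000000e+00,  0.00000000e+00,
         1.00000000e+00]])}
```

View pics/a.png

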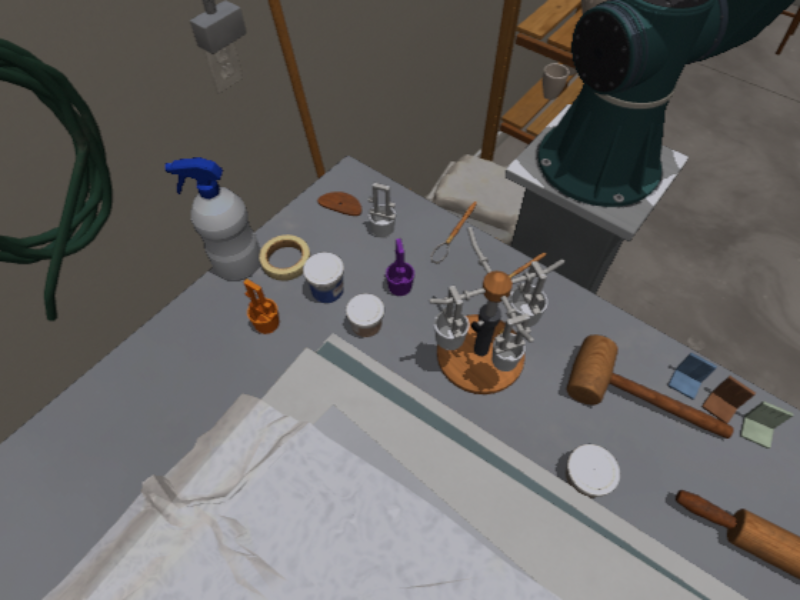

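View pics/b.png

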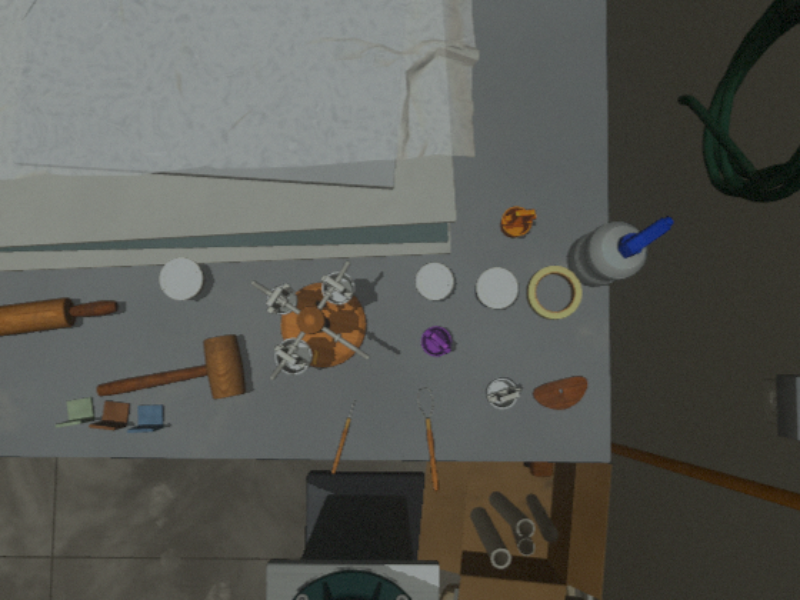

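View a shows the carousel, with its base at about (480,352), and the loose pail at (382,212). View b shows the hub at (312,320), the empty hook tip at (366,357) and the loose pail at (503,393). Next I'll enlarge both.

```bash
python3 - <<'E'
import cv2,numpy as np
a=cv2.imread('pics/scene.png');b=cv2.imread('pics/top.png')
A=cv2.resize(a[130:280,290:400],(440,600),interpolation=cv2.INTER_CUBIC)   # x4
B=cv2.resize(b[175:275,170:270],(360,360),interpolation=cv2.INTER_CUBIC) # x3.6
C=cv2.resize(b[255:295,330:380],(300,240),interpolation=cv2.INTER_CUBIC) # x6
o=np.zeros((600,800,3),np.uint8);o[:,:440]=A;o[:360,440:]=B;o[360:,440:740]=C
cv2.imwrite('pics/c.png',cv2.convertScaleAbs(o,alpha=1.6))
E
```

```text
(no output)
```

View pics/c.png

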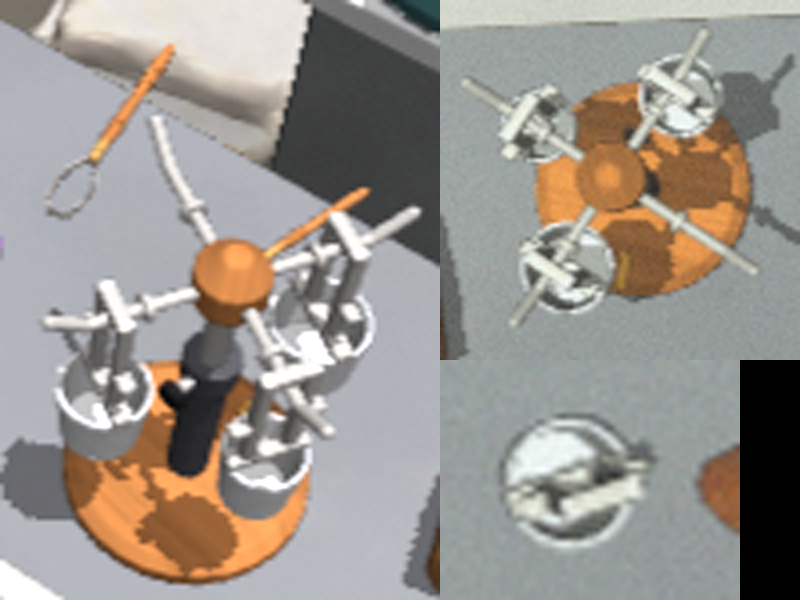

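Crop: the brass pointer shows at crop (622,270), which is top px (220.6,250). The empty hook tip is at top (257.5,250) and scene (328.8,160). The loose pail's bar is tilted in the top view.

```bash
python3 - <<'E'
from h import *
S,T=P('scene'),P('top')
b=lambda u,v:(170+(u-440)/3.6-.4,175+v/3.6-.4); a=lambda u,v:(290+u/4-.4,130+v/4-.4); c=lambda u,v:(330+(u-440)/6-.4,255+(v-360)/6-.4)
np.set_printoptions(precision=4,suppress=True)
print('knob',tri([(S,a(233,265)),(T,b(612,175))]))
print('tip',tri([(S,a(155,120)),(T,b(755,271))]))
print('bead',tri([(S,a(193,211)),(T,b(678,220))]))
ctr=onz(T,b(643,190),.018);print('base T',ctr,'S',onz(S,a(187,470),.018))
p=onz(T,b(622,268),.03);print('ptr',p)
print('pail rim',onz(T,c(571,481),.046), 'bar ends z.126',onz(T,c(573,506),.126),onz(T,c(640,480),.126))
print('pail base scene',onz(S,(382*.7-.4,212*.7-.4),.046))
for n,uv in dict(tall=(497,288),low=(435,281),l3=(181,279),purple=(437,341)).items(): print(n,onz(T,(uv[0]*.7,uv[1]*.7),.06))
E
```

```text
knob (array([0.5924, 0.0602, 0.2394]), [array([-0.1, -0. ]), array([-0.1,  0. ])])
tip (array([ 0.5348, -0.0285,  0.2393]), [array([-0.1, -0. ]), array([-0.1,  0.1])])
bead (array([0.5657, 0.0198, 0.2258]), [array([-0.3, -0. ]), array([-0.2,  0.1])])
base T [0.5902 0.0611 0.018 ] S [0.5962 0.0644 0.018 ]
ptr [0.5329 0.0742 0.03  ]
pail rim [ 0.4707 -0.2678  0.046 ] bar ends z.126 [ 0.4656 -0.2557  0.126 ] [ 0.4763 -0.2828  0.126 ]
pail base scene [ 0.4613 -0.2743  0.046 ]
tall [ 0.6593 -0.2563  0.06  ]
low [ 0.6706 -0.1439  0.06  ]
l3 [0.6685 0.3144 0.06  ]
purple [ 0.5623 -0.1483  0.06  ]
```

Axis ≈ (0.5925, 0.061). The hook tip comes out at r = 106 mm, which matches the text. Bar top ≈ 0.229 and carousel ≈ 1.2 rad. I'll go to a hover above the empty hook.

```bash
cat >> h.py <<'E'
def go(pos,yaw):
    "shift & turn in pendant units from the measured pose to tool-down pose"
    from scipy.spatial.transform import Rotation as Ro
    s=bot.state();R=np.array(s['orientation']);y=np.radians(yaw);c,n=np.cos(y),np.sin(y)
    G=np.array([[c,n,0],[n,-c,0],[0,0,-1]])
    d=R.T@(np.array(pos)-s['ee_pos'])/.4; r=Ro.from_matrix(R.T@G).as_rotvec()/np.radians(60)
    print('t',round(s['t'],2),'ee',np.round(s['ee_pos'],4),'F',np.round(s['ft_force'],2),'w',round(s['width'],3),'GO',np.round(d,3),np.round(r,3))
E
python3 -m pendant '[[[-0.08,0.08,-0.1,0,0,0.1],[-0.16,0.16,-0.2,0,0,0.2],[-0.25,0.24,-0.3,0,0,0.31],[-0.33,0.32,-0.4,0,0,0.42],[-0.41,0.4,-0.45,0,0,0.53],[-0.5,0.48,-0.45,0,0,0.64],[-0.58,0.56,-0.45,0,0,0.75],[-0.66,0.645,-0.45,0,0,0.86]]]' 0.35 8
python3 -c "
from h import *
go((.543,-.0145,.40),-33)"
```

```text
t: 1.1
ee_pos: [0.3907, 0.3211, 0.4015]
orientation: [[0.949, 0.315, -0.0], [0.315, -0.949, -0.001], [-0.001, 0.001, -1.0]]
ft_force: [0.4, 0.2, 0.4]
width: 0.352
t 1.1 ee [0.3907 0.3211 0.4015] F [0.37 0.24 0.39] w 0.352 GO [0.097 0.916 0.004] [0.001 0.    0.856]
```

```bash

python3 -m pendant '[[[0.012,0.12,0,0,0,0.12],[0.03,0.25,0,0,0,0.25],[0.045,0.38,0,0,0,0.37],[0.06,0.52,0,0,0,0.5],[0.07,0.65,0,0,0,0.62],[0.08,0.78,0,0,0,0.74],[0.097,0.916,0,0,0,0.856],[0.097,0.916,0.004,0,0,0.856]]]'
python3 - <<'E'
from h import *
import pickle
s=snap('wrist','w1');pickle.dump(s,open('w1.pkl','wb'));go((.543,-.0145,.40),-33)
a=cv2.imread('pics/w1.png');cv2.imwrite('pics/w1b.png',cv2.convertScaleAbs(cv2.resize(a,(800,600),interpolation=cv2.INTER_CUBIC),alpha=1.5))
E
```

```text
t: 2.1
ee_pos: [0.5438, -0.017, 0.3997]
orientation: [[0.836, -0.548, -0.001], [-0.548, -0.836, -0.001], [-0.0, 0.002, -1.0]]
ft_force: [-0.5, 1.2, -0.3]
width: 0.352
t 2.15 ee [ 0.5431 -0.0155  0.3994] F [-0.13  0.26 -0.9 ] w 0.349 GO [-0.002 -0.002 -0.002] [ 0.001  0.001 -0.002]
```

View pics/w1b.png

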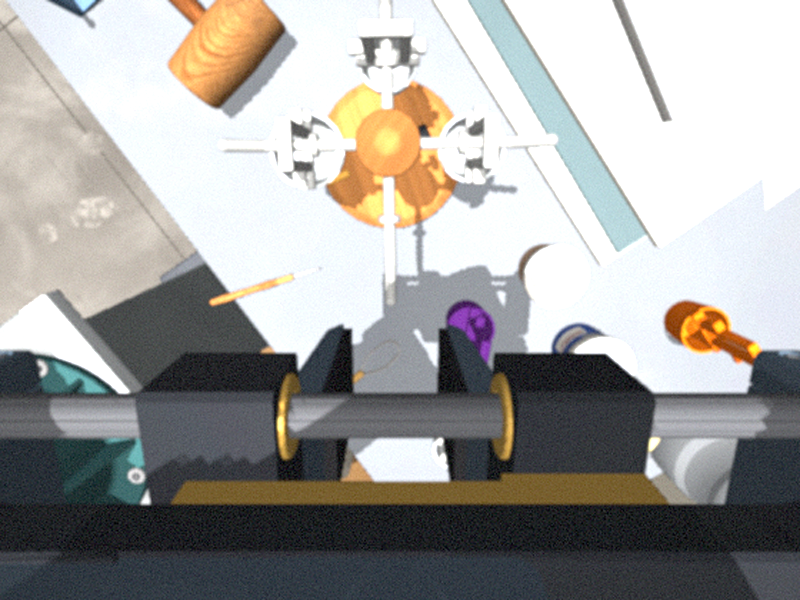

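The wrist view shows the hook running from (388,180) to (391,302), aligned with tool y and centred between the fingers. The knob is at (388,142). The pointer is hidden by the left pail.

```bash

python3 - <<'E'
from h import *
import pickle
s=pickle.load(open('w1.pkl','rb'));W=P('wrist',s);S,T=P('scene'),P('top')
q=lambda u,v:(u*.7-.15,v*.7-.15)
tip=tri([(S,(328.4,159.6)),(T,(257.1,249.9)),(W,q(391,301))]);print(tip)
print(tri([(S,(347.9,196)),(T,(217.4,223.2)),(W,q(388,142))]))
print('bead',tri([(S,(337.9,182.4)),(T,(235.7,235.7)),(W,q(389.5,219))]))
print('ptr',tri([(S,(290+243/4-.4,130+408/4-.4)),(T,(170+182/3.6-.4,175+268/3.6-.4))]))
go((.543,-.0145,.218),-33)
E
```

```text
(array([ 0.53466366, -0.02819898,  0.23907161]), [array([-0.2, -0.1]), array([0., 0.]), array([-0.3, -0.4])])
(array([0.59189846, 0.06077335, 0.23851343]), [array([-0.3, -0.1]), array([ 0.2, -0.2]), array([-1.4, -0.5])])
bead (array([0.56501663, 0.01964339, 0.22501562]), [array([-0.3,  0. ]), array([-0.3, -0.2]), array([-0.5,  0.8])])
ptr (array([0.53453998, 0.07182636, 0.02039799]), [array([-1.5, -0.2]), array([-1.3,  0.7])])
t 2.15 ee [ 0.5431 -0.0155  0.3994] F [-0.13  0.26 -0.9 ] w 0.349 GO [-0.001 -0.003  0.453] [ 0.001  0.001 -0.002]
```

```bash

python3 -m pendant '[[[0,-0.003,0.1,0,0,0],[0,-0.003,0.2,0,0,0],[0,-0.003,0.3,0,0,0],[0,-0.003,0.38,0,0,0],[0,-0.003,0.42,0,0,0],[0,-0.003,0.452,0,0,0],[0,-0.003,0.452,0,0,0],[0,-0.003,0.452,0,0,0]]]'
python3 -m pendant '[[[0,0,0,0,0,0],[0,0,0,0,0,0],[0,0,0,0,0,0],[0,0,0,0,0,0],[0,0,0,0,0,0],[0,0,0,0,0,0],[0,0,0,0,0,0],[0,0,0,0,0,0]]]' 0 6
python3 - <<'E'
from h import *
s=bot.state();R=np.array(s['orientation']);p=np.array(s['ee_pos']);c=np.array([.5925,.061,p[2]]);v=p-c
print(p,s['width'],s['ft_force'],np.hypot(*v[:2]))
for a in np.arange(0,75,5):
    r=np.radians(-a);q=c+[v[0]*np.cos(r)-v[1]*np.sin(r),v[0]*np.sin(r)+v[1]*np.cos(r),0]
    print(a,np.round(R.T@(q-p)/.4,3),round(a/60,3))
E
```

```text
t: 3.15
ee_pos: [0.544, -0.0146, 0.2195]
orientation: [[0.838, -0.546, -0.0], [-0.546, -0.838, -0.001], [0.0, 0.001, -1.0]]
ft_force: [0.1, 0.1, -0.1]
width: 0.352
t: 4.15
ee_pos: [0.544, -0.0146, 0.2198]
orientation: [[0.838, -0.546, -0.0], [-0.546, -0.838, -0.001], [0.0, 0.001, -1.0]]
ft_force: [-1.4, 0.1, 5.1]
width: 0.092
[ 0.54404684 -0.01458316  0.21975811] 0.09192855460160475 [-1.36219832  0.1262583   5.10100794] 0.08978041380645671
0 [0. 0. 0.] 0.0
5 [-0.02  -0.001 -0.   ] 0.083
10 [-0.039 -0.003 -0.   ] 0.167
15 [-0.058 -0.007 -0.   ] 0.25
20 [-0.077 -0.013 -0.   ] 0.333
25 [-0.095 -0.02  -0.   ] 0.417
30 [-0.112 -0.029 -0.   ] 0.5
35 [-0.129 -0.04  -0.   ] 0.583
40 [-0.145 -0.051 -0.   ] 0.667
45 [-0.159 -0.065 -0.   ] 0.75
50 [-0.173 -0.079 -0.   ] 0.833
55 [-0.185 -0.094 -0.   ] 0.917
60 [-0.195 -0.111 -0.   ] 1.0
65 [-0.204 -0.128 -0.   ] 1.083
70 [-0.212 -0.146 -0.   ] 1.167
```

The hook is gripped (8.4 mm). Turning it 35° twice.

```bash

python3 -m pendant '[[[-0.01,0,0,0,0,0.042],[-0.03,-0.002,0,0,0,0.125],[-0.049,-0.005,0,0,0,0.21],[-0.068,-0.01,0,0,0,0.292],[-0.086,-0.016,0,0,0,0.375],[-0.104,-0.024,0,0,0,0.458],[-0.121,-0.034,0,0,0,0.542],[-0.129,-0.04,0,0,0,0.583]]]'
python3 -m pendant '[[[-0.01,0,0,0,0,0.042],[-0.03,-0.002,0,0,0,0.125],[-0.049,-0.005,0,0,0,0.21],[-0.068,-0.01,0,0,0,0.292],[-0.086,-0.016,0,0,0,0.375],[-0.104,-0.024,0,0,0,0.458],[-0.121,-0.034,0,0,0,0.542],[-0.126,-0.038,0,0,0,0.57]]]'
python3 -m pendant '[[[0,0,0,0,0,0],[0,0,0,0,0,0],[0,0,0,0,0,0],[0,0,0,0,0,0],[0,0,-0.1,0,0,0],[0,0,-0.25,0,0,0],[0,0,-0.4,0,0,0],[0,0,-0.4,0,0,0]]]' 0.35
python3 - <<'E'
from h import *
import pickle
s=snap('wrist','w2');snap('top','t2');pickle.dump(s,open('w2.pkl','wb'));print(s['ee_pos'],s['ft_force'])
a=cv2.imread('pics/w2.png');b=cv2.imread('pics/t2.png')
A=cv2.resize(a[:300],(560,300))
B=cv2.resize(b[175:275,170:270],(300,300),interpolation=cv2.INTER_CUBIC)
C=cv2.resize(a[0:220,180:360],(491,600),interpolation=cv2.INTER_CUBIC)
o=np.zeros((600,800,3),np.uint8);o[:,:491]=C;o[:300,500:]=B
cv2.imwrite('pics/w2b.png',cv2.convertScaleAbs(o,alpha=1.5))
E
```

```text
t: 5.15
ee_pos: [0.5086, 0.0269, 0.2195]
orientation: [[0.372, -0.928, -0.002], [-0.928, -0.372, -0.001], [0.0, 0.003, -1.0]]
ft_force: [-7.6, -3.5, 5.3]
width: 0.087
t: 6.15
ee_pos: [0.5033, 0.0798, 0.2194]
orientation: [[-0.216, -0.976, -0.004], [-0.976, 0.216, -0.001], [0.002, 0.003, -1.0]]
ft_force: [-6.4, 0.9, 7.1]
width: 0.086
t: 7.15
ee_pos: [0.5057, 0.0802, 0.3842]
orientation: [[-0.216, -0.976, 0.004], [-0.976, 0.216, -0.0], [-0.0, -0.004, -1.0]]
ft_force: [0.5, -0.3, -1.5]
width: 0.354
[0.50574653 0.08018841 0.38419617] [ 0.51107175 -0.34788524 -1.53329062]
```

View pics/w2b.png

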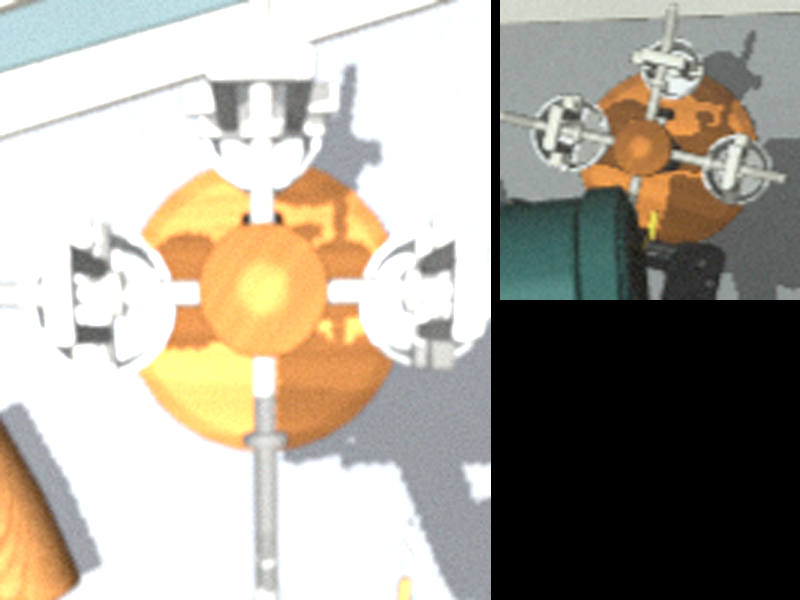

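The hook now covers the pointer as seen from the camera above it, so they are roughly aligned. In the top view the pointer is at crop (653,211) to (653,238). Checking numerically.

```bash

python3 - <<'E'
from h import *
import pickle
s=pickle.load(open('w2.pkl','rb'));W=P('wrist',s);T=P('top')
w=lambda u,v:(180+u*180/491-.3,v*220/600-.3)
ax=np.array([.5922,.0609])
k=onz(W,w(263,290),.239);tip=onz(W,w(267,592),.239);bd=onz(W,w(265,440),.225)
ang=lambda p,o=ax:np.degrees(np.arctan2(p[1]-o[1],p[0]-o[0]))
print('knob',k,'bead',bd,'tip?',tip,'hook ang',ang(bd,k),ang(tip,k),ang(bd),ang(tip))
t=lambda u,v:(170+(u-500)/3-.3,175+v/3-.3)
for uv in [(653,211),(653,223),(652,240)]:
    p=onz(T,t(*uv),.022);print(p,ang(p),np.hypot(*(p[:2]-ax)))
im=cv2.imread('pics/t2.png').astype(int)[235:262,210:232];m=(im[...,2]>90)&(im[...,1]>80)&(im[...,0]<50)
im=cv2.imread('pics/t2.png')[235:262,210:232];h=cv2.cvtColor(im,cv2.COLOR_BGR2HSV);ys,xs=np.where((h[...,0]>20)&(h[...,0]<36)&(h[...,1]>120));print(list(zip(xs+210,ys+235)))
E
```

```text
knob [0.59037738 0.06172953 0.239     ] bead [0.5416906  0.07168539 0.225     ] tip? [0.49121968 0.08200464 0.239     ] hook ang 168.44303093579023 168.4438337550904 167.94652373761676 168.195244819438
[0.54336794 0.07383002 0.022     ] 165.16926330500846 0.050514899916781986
[0.53285077 0.07362433 0.022     ] 167.89911878628172 0.06069794243073214
[0.517962   0.07421064 0.022     ] 169.8350524907379 0.07542183956462957
[(np.int64(220), np.int64(246)), (np.int64(221), np.int64(246)), (np.int64(222), np.int64(246)), (np.int64(220), np.int64(247)), (np.int64(221), np.int64(247)), (np.int64(222), np.int64(247)), (np.int64(220), np.int64(248)), (np.int64(221), np.int64(248)), (np.int64(222), np.int64(248)), (np.int64(219), np.int64(249)), (np.int64(220), np.int64(249)), (np.int64(221), np.int64(249)), (np.int64(219), np.int64(250)), (np.int64(220), np.int64(250)), (np.int64(221), np.int64(250)), (np.int64(219), np.int64(251)), (np.int64(220), np.int64(251)), (np.int64(221), np.int64(251)), (np.int64(219), np.int64(252)), (np.int64(220), np.int64(252)), (np.int64(221), np.int64(252)), (np.int64(219), np.int64(253)), (np.int64(220), np.int64(253)), (np.int64(221), np.int64(253)), (np.int64(219), np.int64(254)), (np.int64(220), np.int64(254)), (np.int64(221), np.int64(254)), (np.int64(218), np.int64(255))]
```

The hook is at 168.2° and the pointer at about 169°, so they agree within 2°. Now to the pail.

```bash
python3 -c "
from h import *
go((.425,-.288,.33),-68)"
```

```text
t 7.25 ee [0.5039 0.0799 0.3794] F [-0.52 -0.45 -0.93] w 0.354 GO [ 0.941 -0.006  0.125] [ 0.003 -0.001 -0.574]
```

```bash

python3 -m pendant '[[[0.12,0,0,0,0,-0.07],[0.24,0,0,0,0,-0.14],[0.38,0,0.01,0,0,-0.22],[0.52,0,0.03,0,0,-0.3],[0.66,0,0.06,0,0,-0.38],[0.8,0,0.09,0,0,-0.47],[0.94,-0.006,0.12,0,0,-0.574],[0.94,-0.006,0.125,0,0,-0.574]]]' 0.7
python3 - <<'E'
from h import *
import pickle
s=snap('wrist','w3');pickle.dump(s,open('w3.pkl','wb'));print(s['ee_pos'])
a=cv2.imread('pics/w3.png')
cv2.imwrite('pics/w3b.png',cv2.convertScaleAbs(cv2.resize(a[:300],(800,429),interpolation=cv2.INTER_CUBIC),alpha=1.4))
E
```

```text
t: 8.25
ee_pos: [0.4233, -0.2899, 0.3273]
orientation: [[0.372, -0.928, -0.006], [-0.928, -0.372, 0.001], [-0.003, 0.006, -1.0]]
ft_force: [0.6, -0.0, 0.2]
width: 0.7
[ 0.42327064 -0.28986981  0.32732021]
```

View pics/w3b.png

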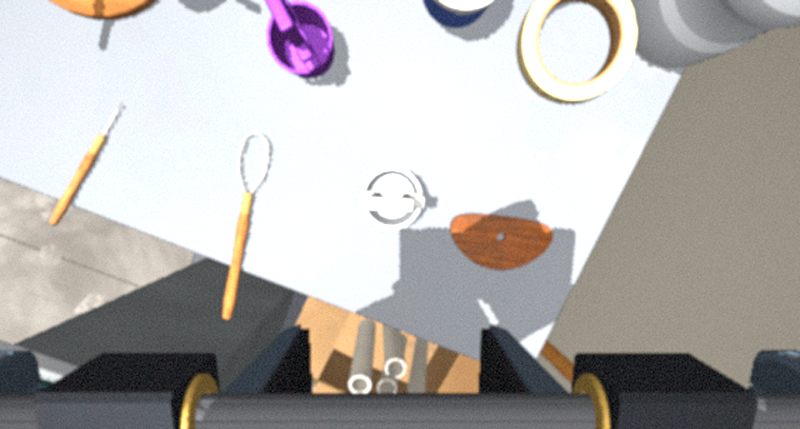

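The pail is at (396,198), with its bar close to the image's horizontal, so it is aligned with the jaw x. I'll enlarge it without brightening.

```bash

python3 - <<'E'
import cv2,numpy as np
a=cv2.imread('pics/w3.png');b=cv2.imread('pics/top.png');s=cv2.imread('pics/scene.png')
o=np.zeros((600,800,3),np.uint8)
o[:,:]=0
o[:400,:400]=cv2.resize(a[115:165,252:302],(400,400),interpolation=cv2.INTER_CUBIC)
o[:400,400:]=cv2.resize(b[255:295,332:372],(400,400),interpolation=cv2.INTER_CUBIC)
o[400:,:200]=cv2.resize(s[125:170,247:292],(200,200),interpolation=cv2.INTER_CUBIC)
cv2.imwrite('pics/z.png',o)
E
```

```text
(no output)
```

View pics/z.png

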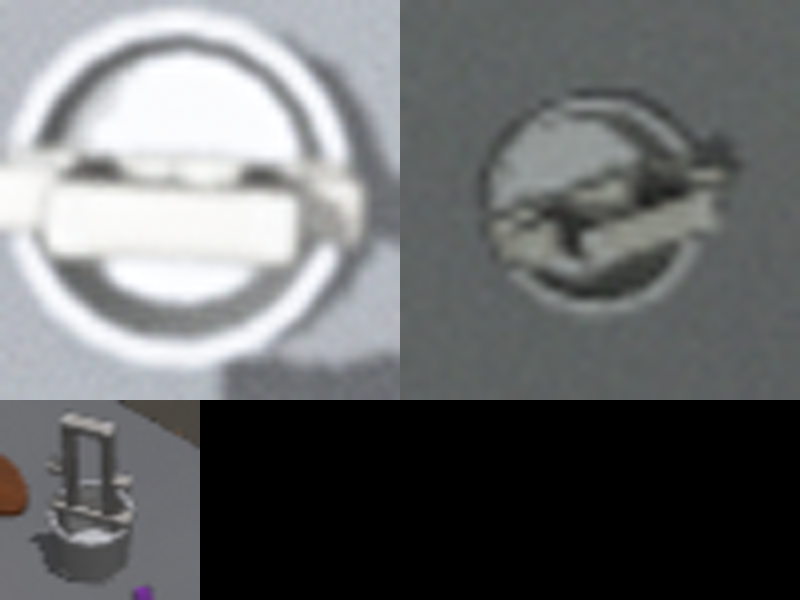

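Wrist crop: bar ends at (47,222) and (297,227). Top crop: (583,252) to (717,210). Scene crop: bar centre at (88,424).

```bash

python3 - <<'E'
from h import *
import pickle
s=pickle.load(open('w3.pkl','rb'));W=P('wrist',s);T=P('top');S=P('scene')
w=lambda u,v:(252+u/8-.45,115+v/8-.45);t=lambda u,v:(332+(u-400)/10-.45,255+v/10-.45);c=lambda u,v:(247+u/4.444-.4,125+(v-400)/4.444-.4)
print('all',tri([(W,w(173,224)),(T,t(650,232)),(S,c(88,424))]))
print('W,S',tri([(W,w(173,224)),(S,c(88,424))]))
l,r=onz(W,w(47,222),.13),onz(W,w(297,227),.13);print(l,r,np.linalg.norm(r-l),'yaw',np.degrees(np.arctan2(*(r-l)[1::-1])),(l+r)/2)
print('rim',onz(W,w(182,188),.046))
C=tri([(W,w(173,224)),(T,t(650,232)),(S,c(88,424))])[0]
go((C[0],C[1],.2),-68)
E
```

```text
all (array([ 0.46866834, -0.26729293,  0.13067397]), [array([0.7, 0.3]), array([-0.3, -0.1]), array([ 0. , -0.1])])
W,S (array([ 0.468432  , -0.26780433,  0.13040108]), [array([ 0.3, -0.1]), array([ 0.1, -0. ])])
[ 0.46266555 -0.25255868  0.13      ] [ 0.4744084  -0.28337916  0.13      ] 0.03298176210814783 yaw -69.14275798060807 [ 0.46853697 -0.26796892  0.13      ]
rim [ 0.4692373  -0.26832825  0.046     ]
t 8.3 ee [ 0.4237 -0.2884  0.3276] F [-0.19  0.62 -0.19] w 0.701 GO [-0.006 -0.126  0.318] [ 0.005  0.003 -0.003]
```

Height 0.1305 m and width 33 mm match the text. Descending.

```bash

python3 -m pendant '[[[0,-0.06,0.05,0.005,0.003,0.02],[-0.005,-0.126,0.12,0.005,0.003,0.02],[-0.005,-0.126,0.2,0.005,0.003,0.02],[-0.005,-0.126,0.28,0.005,0.003,0.02],[-0.005,-0.126,0.33,0.005,0.003,0.02],[-0.005,-0.126,0.33,0.005,0.003,0.02],[-0.005,-0.126,0.33,0.005,0.003,0.02],[-0.005,-0.126,0.33,0.005,0.003,0.02]]]'
python3 -c "
from h import *
go((.4686,-.2678,.1),-69)"
```

```text
t: 9.3
ee_pos: [0.4695, -0.2677, 0.1963]
orientation: [[0.352, -0.936, 0.001], [-0.936, -0.352, -0.001], [0.001, -0.001, -1.0]]
ft_force: [-0.9, -0.3, -0.2]
width: 0.697
t 9.3 ee [ 0.4695 -0.2677  0.1963] F [-0.85 -0.32 -0.19] w 0.697 GO [-0.001  0.002  0.241] [-0.001 -0.001 -0.006]
```

```bash

python3 -m pendant '[[[0,0.002,0.06,0,0,0],[0,0.002,0.12,0,0,0],[0,0.002,0.17,0,0,0],[0,0.002,0.21,0,0,0],[0,0.002,0.23,0,0,0],[0,0.002,0.24,0,0,0],[0,0.002,0.24,0,0,0],[0,0.002,0.24,0,0,0]]]' 
python3 -m pendant '[[[0,0,0,0,0,0],[0,0,0,0,0,0],[0,0,0,0,0,0],[0,0,0,0,0,0],[0,0,0,0,0,0],[0,0,0,0,0,0],[0,0,0,0,0,0],[0,0,0,0,0,0]]]' 0 20
python3 -m pendant '[[[0,0,-0.01,0,0,0],[0,0,-0.02,0,0,0],[0,0,-0.03,0,0,0],[0,0,-0.04,0,0,0],[0,0,-0.05,0,0,0],[0,0,-0.06,0,0,0],[0,0,-0.06,0,0,0],[0,0,-0.06,0,0,0]]]'
python3 -c "
from h import *
go((.4686,-.2678,.3),-69)"
```

```text
t: 10.3
ee_pos: [0.4691, -0.2682, 0.1008]
orientation: [[0.352, -0.936, 0.002], [-0.936, -0.352, -0.001], [0.002, -0.001, -1.0]]
ft_force: [0.0, -0.4, -1.0]
width: 0.7
t: 11.3
ee_pos: [0.4691, -0.2682, 0.1008]
orientation: [[0.352, -0.936, 0.002], [-0.936, -0.352, -0.001], [0.002, -0.001, -1.0]]
ft_force: [-0.9, 1.3, 1.6]
width: 0.371
t: 12.3
ee_pos: [0.469, -0.2681, 0.1247]
orientation: [[0.352, -0.936, 0.002], [-0.936, -0.352, -0.001], [0.001, -0.001, -1.0]]
ft_force: [0.0, -0.1, -3.1]
width: 0.372
t 12.3 ee [ 0.469  -0.2681  0.1247] F [ 0.04 -0.07 -3.08] w 0.372 GO [-0.     0.    -0.438] [-0.001 -0.001 -0.006]
```

The pail is held (33.9 mm). Carrying it to a staging point in front of the hook.

```bash

python3 -m pendant '[[[0,0,-0.04,0,0,0],[0,0,-0.1,0,0,0],[0,0,-0.16,0,0,0],[0,0,-0.22,0,0,0],[0,0,-0.26,0,0,0],[0,0,-0.29,0,0,0],[0,0,-0.29,0,0,0],[0,0,-0.29,0,0,0]]]'
python3 -c "
from h import *
s=bot.state();print(s['ft_force'],s['joints'])
go((.462,-.09,.24),-85);go((.460,.0883,.24),-101.7)"
```

```text
t: 13.3
ee_pos: [0.4684, -0.2678, 0.24]
orientation: [[0.352, -0.936, 0.001], [-0.936, -0.352, -0.0], [0.001, -0.0, -1.0]]
ft_force: [-0.4, 0.4, -3.7]
width: 0.372
[-0.40010906  0.38918691 -3.69387189] [-5.62494745e-01  1.02141933e-01  2.04796970e+00  5.52298655e-05
  9.90742094e-01  6.48433326e-01]
t 13.3 ee [ 0.4684 -0.2678  0.24  ] F [-0.4   0.39 -3.69] w 0.372 GO [-0.422 -0.141 -0.   ] [-0.001 -0.     0.26 ]
t 13.3 ee [ 0.4684 -0.2678  0.24  ] F [-0.4   0.39 -3.69] w 0.372 GO [-0.841 -0.294 -0.   ] [-0.001 -0.     0.539]
```

```bash

python3 -m pendant '[[[-0.03,-0.01,0,0,0,0.02],[-0.08,-0.027,0,0,0,0.05],[-0.14,-0.047,0,0,0,0.09],[-0.2,-0.067,0,0,0,0.13],[-0.27,-0.09,0,0,0,0.17],[-0.34,-0.114,0,0,0,0.21],[-0.4,-0.134,0,0,0,0.245],[-0.422,-0.141,0,0,0,0.26]]]'
python3 -c "
from h import *
go((.460,.0883,.24),-101.7)"
```

```text
t: 14.3
ee_pos: [0.4614, -0.0889, 0.2393]
orientation: [[0.088, -0.996, -0.0], [-0.996, -0.088, -0.0], [0.0, 0.0, -1.0]]
ft_force: [-0.5, 0.6, -2.1]
width: 0.371
t 14.3 ee [ 0.4614 -0.0889  0.2393] F [-0.55  0.61 -2.08] w 0.371 GO [-0.442 -0.036 -0.002] [ 0.    -0.     0.279]
```

```bash

python3 -m pendant '[[[-0.03,-0.002,0,0,0,0.02],[-0.09,-0.007,0,0,0,0.06],[-0.16,-0.013,0,0,0,0.1],[-0.23,-0.018,0,0,0,0.15],[-0.31,-0.024,0,0,0,0.2],[-0.38,-0.03,0,0,0,0.245],[-0.442,-0.036,-0.002,0,0,0.279],[-0.442,-0.036,-0.002,0,0,0.279]]]'
python3 - <<'E'
from h import *
u=np.array([np.cos(np.radians(168.3)),np.sin(np.radians(168.3))]);ax=np.array([.5922,.0609])
s=snap('scene','s4');snap('top','t4');print(s['ee_pos'],s['ft_force'])
print([np.round(proj(P('scene'),[*(ax+r*u),z]),1) for r,z in((.068,.225),(.106,.239),(.135,.261))])
go((*(ax+.068*u),.24),-101.7);go((*(ax+.1*u),.24),-101.7)
a=cv2.imread('pics/s4.png');b=cv2.imread('pics/t4.png')
o=np.zeros((600,800,3),np.uint8);o[:,:400]=cv2.resize(a[100:250,285:385],(400,600),interpolation=cv2.INTER_CUBIC);o[:400,400:]=cv2.resize(b[200:300,170:270],(400,400),interpolation=cv2.INTER_CUBIC)
cv2.imwrite('pics/s4b.png',cv2.convertScaleAbs(o,alpha=1.5))
E
```

```text
t: 15.3
ee_pos: [0.4602, 0.0892, 0.2397]
orientation: [[-0.201, -0.98, -0.001], [-0.98, 0.201, -0.0], [0.0, 0.001, -1.0]]
ft_force: [-1.0, 1.3, -2.9]
width: 0.375
[0.46016252 0.08921348 0.23972972] [-0.99033261  1.33062794 -2.87332116]
[array([369. , 183.4]), array([381.9, 170.6]), array([392.9, 157.6])]
t 15.4 ee [0.4601 0.0881 0.2397] F [-0.37 -0.26 -1.56] w 0.369 GO [-0.    -0.167 -0.001] [ 0.001 -0.001  0.001]
t 15.4 ee [0.4601 0.0881 0.2397] F [-0.37 -0.26 -1.56] w 0.369 GO [-0.    -0.087 -0.001] [ 0.001 -0.001  0.001]
```

View pics/s4b.png

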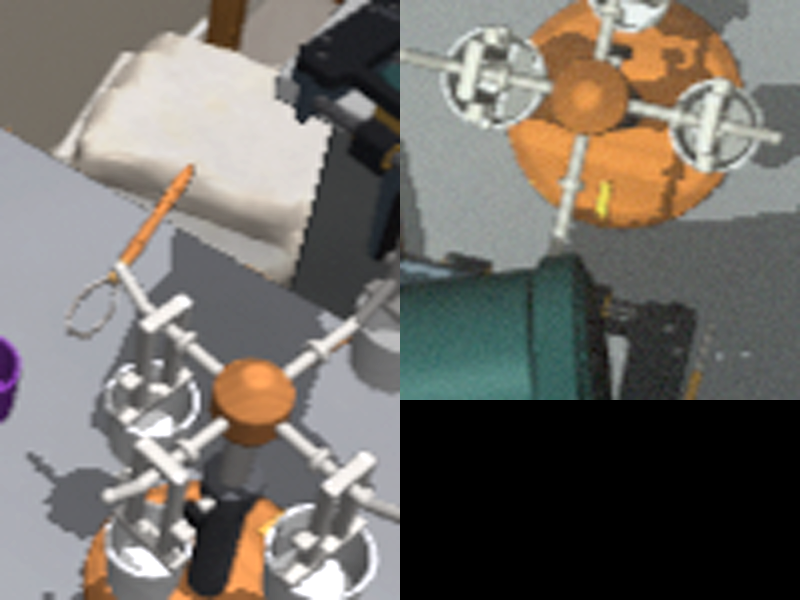

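The hook and pointer agree. The loose pail is staged in front of the hook with its eye about 30 mm above the bar. I'll slide it in slowly.

```bash

python3 -m pendant '[[[0,-0.01,0,0,0,0],[0,-0.02,0,0,0,0],[0,-0.033,0,0,0,0],[0,-0.046,0,0,0,0],[0,-0.059,0,0,0,0],[0,-0.072,0,0,0,0],[0,-0.087,0,0,0,0],[0,-0.087,0,0,0,0]]]'
python3 -m pendant '[[[0,-0.01,0,0,0,0],[0,-0.02,0,0,0,0],[0,-0.033,0,0,0,0],[0,-0.046,0,0,0,0],[0,-0.059,0,0,0,0],[0,-0.072,0,0,0,0],[0,-0.08,0,0,0,0],[0,-0.08,0,0,0,0]]]'
python3 - <<'E'
from h import *
u=np.array([np.cos(np.radians(168.3)),np.sin(np.radians(168.3))]);ax=np.array([.5922,.0609])
s=snap('scene','s5')
go((*(ax+.068*u),.222),-101.7)
a=cv2.imread('pics/s5.png');b=cv2.imread('pics/t4.png')
o=cv2.resize(a[130:230,310:410],(600,600),interpolation=cv2.INTER_CUBIC)
cv2.imwrite('pics/s5b.png',cv2.convertScaleAbs(o,alpha=1.5))
E
```

```text
t: 16.4
ee_pos: [0.4946, 0.081, 0.2397]
orientation: [[-0.202, -0.979, -0.001], [-0.979, 0.202, -0.0], [0.001, 0.001, -1.0]]
ft_force: [-0.4, 0.8, -2.3]
width: 0.372
t: 17.4
ee_pos: [0.526, 0.0745, 0.2396]
orientation: [[-0.202, -0.979, -0.001], [-0.979, 0.202, -0.0], [0.001, 0.001, -1.0]]
ft_force: [1.0, -1.1, -2.4]
width: 0.373
t 17.45 ee [0.5259 0.0745 0.2396] F [ 0.41 -0.55 -2.13] w 0.372 GO [-0.     0.001  0.044] [ 0.001 -0.001  0.001]
```

View pics/s5b.png

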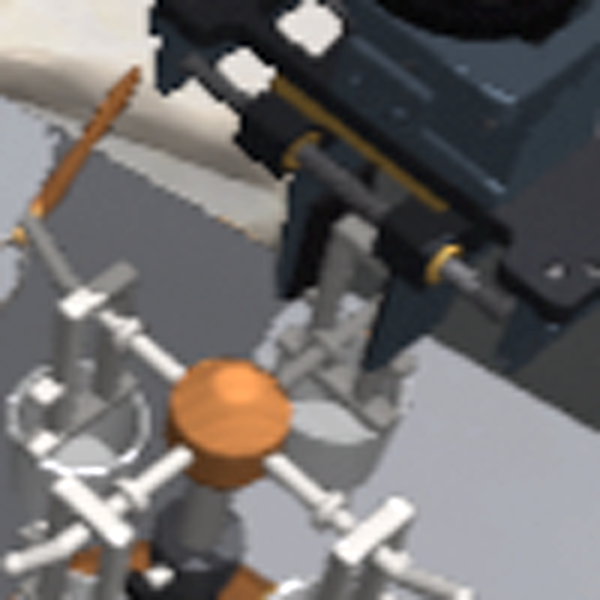

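The hook passes between the legs, with its bead at (320,345). Lowering now: first most of the gap, then in small steps while feeling the force.

```bash

python3 -m pendant '[[[0,0.001,0.008,0,0,0],[0,0.001,0.016,0,0,0],[0,0.001,0.024,0,0,0],[0,0.001,0.032,0,0,0],[0,0.001,0.04,0,0,0],[0,0.001,0.048,0,0,0],[0,0.001,0.055,0,0,0],[0,0.001,0.055,0,0,0]]]'
python3 -m pendant '[[[0,0,0.001,0,0,0],[0,0,0.002,0,0,0],[0,0,0.003,0,0,0],[0,0,0.004,0,0,0],[0,0,0.005,0,0,0],[0,0,0.005,0,0,0],[0,0,0.005,0,0,0],[0,0,0.005,0,0,0]]]'
```

```text
t: 18.45
ee_pos: [0.5253, 0.0746, 0.2173]
orientation: [[-0.202, -0.979, -0.002], [-0.979, 0.202, -0.0], [0.001, 0.002, -1.0]]
ft_force: [0.3, 0.2, -3.0]
width: 0.37
t: 19.45
ee_pos: [0.5253, 0.0746, 0.2154]
orientation: [[-0.202, -0.979, -0.002], [-0.979, 0.202, -0.0], [0.001, 0.002, -1.0]]
ft_force: [-0.7, -0.6, -2.6]
width: 0.372
```

```bash

python3 -m pendant '[[[0,0,0.001,0,0,0],[0,0,0.002,0,0,0],[0,0,0.003,0,0,0],[0,0,0.004,0,0,0],[0,0,0.005,0,0,0],[0,0,0.005,0,0,0],[0,0,0.005,0,0,0],[0,0,0.005,0,0,0]]]'
python3 -m pendant '[[[0,0,0.001,0,0,0],[0,0,0.002,0,0,0],[0,0,0.003,0,0,0],[0,0,0.004,0,0,0],[0,0,0.005,0,0,0],[0,0,0.005,0,0,0],[0,0,0.005,0,0,0],[0,0,0.005,0,0,0]]]'
```

```text
t: 20.45
ee_pos: [0.5253, 0.0746, 0.2134]
orientation: [[-0.202, -0.979, -0.002], [-0.979, 0.202, -0.0], [0.001, 0.002, -1.0]]
ft_force: [-0.7, 0.8, -2.1]
width: 0.373
t: 21.45
ee_pos: [0.5253, 0.0746, 0.2114]
orientation: [[-0.202, -0.979, -0.002], [-0.979, 0.202, -0.0], [0.001, 0.001, -1.0]]
ft_force: [-0.3, -0.4, -2.6]
width: 0.368
```

```bash

python3 -m pendant '[[[0,0,0.001,0,0,0],[0,0,0.002,0,0,0],[0,0,0.003,0,0,0],[0,0,0.004,0,0,0],[0,0,0.004,0,0,0],[0,0,0.004,0,0,0],[0,0,0.004,0,0,0],[0,0,0.004,0,0,0]]]'
```

```text
t: 22.45
ee_pos: [0.5253, 0.0746, 0.2098]
orientation: [[-0.202, -0.979, -0.002], [-0.979, 0.202, -0.0], [0.001, 0.001, -1.0]]
ft_force: [-0.0, 0.6, -2.1]
width: 0.371
```

```bash

python3 -m pendant '[[[0,0,0.001,0,0,0],[0,0,0.002,0,0,0],[0,0,0.003,0,0,0],[0,0,0.003,0,0,0],[0,0,0.003,0,0,0],[0,0,0.003,0,0,0],[0,0,0.003,0,0,0],[0,0,0.003,0,0,0]]]'
```

```text
t: 23.45
ee_pos: [0.5253, 0.0746, 0.2086]
orientation: [[-0.202, -0.979, -0.002], [-0.979, 0.202, -0.0], [0.001, 0.001, -1.0]]
ft_force: [-0.8, 0.1, -2.5]
width: 0.373
```

```bash

python3 -m pendant '[[[0,0,0.001,0,0,0],[0,0,0.002,0,0,0],[0,0,0.003,0,0,0],[0,0,0.003,0,0,0],[0,0,0.003,0,0,0],[0,0,0.003,0,0,0],[0,0,0.003,0,0,0],[0,0,0.003,0,0,0]]]'
```

```text
t: 24.45
ee_pos: [0.5254, 0.0746, 0.2074]
orientation: [[-0.202, -0.979, -0.001], [-0.979, 0.202, -0.0], [0.001, 0.001, -1.0]]
ft_force: [0.6, -0.2, -1.9]
width: 0.37
```

```bash

python3 -m pendant '[[[0,0,0.001,0,0,0],[0,0,0.002,0,0,0],[0,0,0.003,0,0,0],[0,0,0.003,0,0,0],[0,0,0.003,0,0,0],[0,0,0.003,0,0,0],[0,0,0.003,0,0,0],[0,0,0.003,0,0,0]]]'
```

```text
t: 25.45
ee_pos: [0.5253, 0.0746, 0.2062]
orientation: [[-0.202, -0.979, -0.002], [-0.979, 0.202, -0.0], [0.001, 0.001, -1.0]]
ft_force: [-0.5, -0.1, -1.7]
width: 0.371
```

```bash

python3 -m pendant '[[[0,0,0.001,0,0,0],[0,0,0.002,0,0,0],[0,0,0.003,0,0,0],[0,0,0.003,0,0,0],[0,0,0.003,0,0,0],[0,0,0.003,0,0,0],[0,0,0.003,0,0,0],[0,0,0.003,0,0,0]]]'
```

```text
t: 26.45
ee_pos: [0.5253, 0.0746, 0.205]
orientation: [[-0.202, -0.979, -0.002], [-0.979, 0.202, -0.0], [0.001, 0.001, -1.0]]
ft_force: [-0.5, 0.4, -2.5]
width: 0.371
```

```bash

python3 -m pendant '[[[0,0,0.001,0,0,0],[0,0,0.002,0,0,0],[0,0,0.003,0,0,0],[0,0,0.003,0,0,0],[0,0,0.003,0,0,0],[0,0,0.003,0,0,0],[0,0,0.003,0,0,0],[0,0,0.003,0,0,0]]]'; python3 -c "
from h import *
go((0,0,0),-101.7)"
```

```text
t: 27.45
ee_pos: [0.5254, 0.0746, 0.2039]
orientation: [[-0.202, -0.979, -0.001], [-0.979, 0.202, -0.0], [0.001, 0.001, -1.0]]
ft_force: [-1.4, -0.4, -0.2]
width: 0.373
t 27.45 ee [0.5254 0.0746 0.2039] F [-1.44 -0.37 -0.22] w 0.373 GO [0.447 1.248 0.512] [ 0.001 -0.001  0.001]
```

Fz rose from −2.4 to −0.2, which looks like contact. One small step more to confirm.

```bash

python3 -m pendant '[[[0,0,0.0005,0,0,0],[0,0,0.001,0,0,0],[0,0,0.0015,0,0,0],[0,0,0.0015,0,0,0],[0,0,0.0015,0,0,0],[0,0,0.0015,0,0,0],[0,0,0.0015,0,0,0],[0,0,0.0015,0,0,0]]]'
```

```text
t: 28.45
ee_pos: [0.5255, 0.0746, 0.2036]
orientation: [[-0.202, -0.979, -0.001], [-0.979, 0.202, -0.0], [0.001, 0.001, -1.0]]
ft_force: [-3.5, -0.8, 6.9]
width: 0.373
```

The hook bears about 9 N while the pail is still held, so contact is confirmed. Easing off half a millimetre, then opening.

```bash

python3 -m pendant '[[[0,0,-0.0005,0,0,0],[0,0,-0.001,0,0,0],[0,0,-0.001,0,0,0],[0,0,-0.001,0,0,0],[0,0,-0.001,0,0,0],[0,0,-0.001,0,0,0],[0,0,-0.001,0,0,0],[0,0,-0.001,0,0,0]]]'
python3 -m pendant '[[[0,0,0,0,0,0],[0,0,0,0,0,0],[0,0,0,0,0,0],[0,0,0,0,0,0],[0,0,0,0,0,0],[0,0,0,0,0,0],[0,0,0,0,0,0],[0,0,0,0,0,0]]]' 0.65
python3 -m pendant '[[[0,0,0,0,0,0],[0,0,-0.02,0,0,0],[0,0,-0.06,0,0,0],[0,0,-0.12,0,0,0],[0,0,-0.2,0,0,0],[0,0,-0.28,0,0,0],[0,0,-0.35,0,0,0],[0,0,-0.35,0,0,0]]]'
python3 - <<'E'
from h import *
import pickle
s=snap('scene','s6');s=snap('wrist','w6');print(s['ee_pos'],s['ft_force']);pickle.dump(s,open('w6.pkl','wb'))
a=cv2.imread('pics/s6.png');b=cv2.imread('pics/w6.png')
o=np.zeros((600,800,3),np.uint8);o[:400,:400]=cv2.resize(a[130:230,310:410],(400,400),interpolation=cv2.INTER_CUBIC)
o[:600,400:]=cv2.resize(b[20:290,180:360],(400,600),interpolation=cv2.INTER_CUBIC)
cv2.imwrite('pics/s6b.png',cv2.convertScaleAbs(o,alpha=1.4))
E
```

```text
t: 29.45
ee_pos: [0.5255, 0.0746, 0.204]
orientation: [[-0.202, -0.979, -0.001], [-0.979, 0.202, -0.0], [0.001, 0.001, -1.0]]
ft_force: [0.4, 0.6, -2.6]
width: 0.374
t: 30.45
ee_pos: [0.5255, 0.0746, 0.204]
orientation: [[-0.202, -0.979, -0.001], [-0.979, 0.202, -0.0], [0.001, 0.001, -1.0]]
ft_force: [-0.1, -0.1, 0.0]
width: 0.65
t: 31.45
ee_pos: [0.5267, 0.0748, 0.3473]
orientation: [[-0.202, -0.979, 0.004], [-0.979, 0.202, 0.0], [-0.001, -0.003, -1.0]]
ft_force: [0.0, -0.5, 0.1]
width: 0.646
[0.52599745 0.07471025 0.34551595] [ 0.07207576  0.43462526 -0.95931085]
```

View pics/s6b.png

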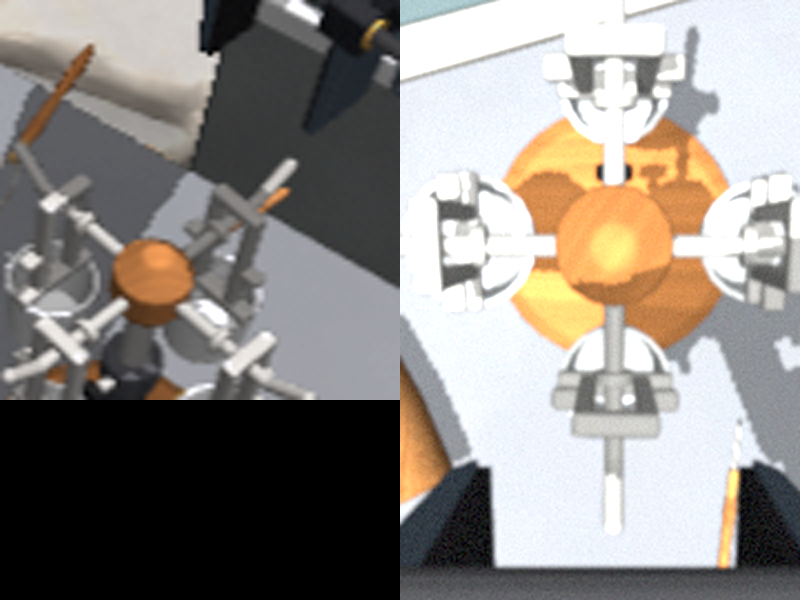

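The pail hangs upright on the front hook, with its bar at (615,424) in the wrist crop, and the gripper is clear. A quick numeric check, then I hand in.

```bash
python3 - <<'E'
from h import *
import pickle
W=P('wrist',pickle.load(open('w6.pkl','rb')))
w=lambda u,v:(180+(u-400)*.45-.3,20+v*.45-.3)
k=onz(W,w(614,244),.236);b=onz(W,w(615,424),.233);t=onz(W,w(614,520),.236)
print(np.hypot(*(b-k)[:2]),[np.degrees(np.arctan2(p[1]-.0609,p[0]-.5922)) for p in(b,t)],b)
print(bot.close_job())
E
```

```text
0.06705334821916319 [np.float64(168.46240836355128), np.float64(168.25492465978002)] [0.525706  0.0744738 0.233    ]
the job is handed in; nothing more can be done
None
```

The loose pail now hangs upright on the empty hook, and I handed the job in at about 31.6 s of the 62 s allowed. `close_job` reports no verdict.

- **Carousel:** I gripped the empty hook and turned it about 69° clockwise. It now lies at 168.3°. The brass pointer measured 168–170° from its centre and tip and 165° from its inner end, so they agree to within about 0.06 rad.
- **Pail:** I gripped it by the stirrup legs and slid the handle over the hook. I then lowered it in 1–2 mm steps until the hook took the load. Measured tool force went from −2.4 N to +6.9 N, so the hook bore about 9 N while the fingers still held the pail, under the 20 N limit. I eased off 0.4 mm, opened the fingers and moved away upwards.
- **Last checks:** In the final pictures the pail is upright, with its bar 67 mm from the axis (68 wanted) and the eye at about 0.225 m. The gripper was clear of everything.
- **Disagreement:** The hook felt about 4 mm lower than the cameras gave (0.225 m against 0.229 m). Going by the feel took care of this.
- **Not checked:** I did not re-measure the glaze tubs; the arm was never near them.

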